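# Load the tube carrier into the bench warmer through its hatch

## Task

Load the blue tube carrier into the tube warmer: its rack is longer than the hatch in the deck, so tip it (never past 50 degrees), feed one end in under the deck, and set it upright inside, flat on the floor. Then slide it along the floor until its end is flush against the copper contact plate under the red-striped end of the deck, and let go with it standing there. Be gentle with the carrier and the warmer, and leave the bottle, tip box and well plate as they stand.

Things in the scene. Friction and masses are not known exactly. Their poses are not given: they have to be found in the camera images.
- carrier: Loose tube carrier, about 0.32 kg: blue rack 50 mm (its x) by 150 mm (its y), 26 mm high, with twelve capped tubes up to 40 mm above its underside; a 16 mm square aluminium stem rises from its middle to a black grip block 26 x 26 mm in plan, 110 to 155 mm above the underside. Symmetrical: either end may lead. Origin: centre of the underside, z up the stem. Starts upright.
- grip (a point): Point inside the carrier's black grip block, 135 mm above the underside on the stem's axis; same axes as the carrier. Grasp the block across its x or its y.
- warmer: Fixed tube warmer: beige box 134 mm (its x) by 240 mm (its y), 121 mm high, open only by the hatch in its flat aluminium deck. Origin: centre of its underside. Inside: floor 20 mm above the origin, cavity x from -55 to +55, y from -104 to +104 mm, 96 mm high; deck 5 mm thick, 116 to 121 mm above the origin. Control panel on the +x side.
- contact (a point): Centre of the copper contact plate's face, the rigid +y end of the cavity: 104 mm from the warmer's origin along its +y, 68 mm above it; same axes as the warmer. A red stripe on the deck marks this end. With the carrier's end flush on it the carrier's origin is 75 mm short of it along y.
- hatch (a point): Centre of the hatch, level with the deck's top, 121 mm above the warmer's origin; same axes. It measures 84 mm (x) by 120 mm (y), so the 150 mm rack does not pass level: it passes tipped 30 to 40 degrees about the warmer's x, low end first under the deck, then shifted some 10 mm past centre to the low end's side so that the high end drops past the edge while it is righted.
- bottle: Bystander: clear reagent bottle with a blue cap, 70 mm across and 150 mm tall. Origin: centre of its underside.
- tipbox: Bystander: beige tip box 85 x 120 x 62 mm with a pale yellow lid. Origin: centre of its underside.
- wellplate: Bystander: white well plate 85 x 127 x 14 mm. Origin: centre of its underside.

How it is judged (in metres and radians):
At the end, for the whole second after the job is handed in: The carrier stands still and released inside the warmer, flat on the floor (underside within 3.5 mm of it, upright within 0.05 rad), in line with the warmer within 0.09 rad, its end within 2.5 mm of the copper contact plate (z of carrier in the frame of warmer between 0.017 and 0.0235 m and angle between carrier's own z axis and vertical below 0.05 rad and y of carrier in the frame of warmer between 0.0265 and 0.033 m and x of carrier in the frame of warmer between -0.033 and 0.033 m and angle between the y axis of carrier and the y axis of warmer, either way round below 0.09 rad and linear speed of carrier below 0.02 m/s and angular speed of carrier below 0.1 rad/s); the robot touches nothing.
It fails at once if the carrier must not be tipped past 50 degrees (judged at 55) (angle between carrier's own z axis and vertical above 0.96 rad).
It fails at once if gently: the carrier must not be dropped or rammed into the warmer (contact over 45 N) (contact force between carrier and warmer above 45 N).
It fails at once if gently: the arm must not press on the warmer (over 30 N) (contact force between any of the arm, the fingers and warmer above 30 N).
It fails at once if the bottle, tip box and well plate must be left standing where they are (none shifted by more than 20 mm or tipped) (distance of any of bottle, tipbox, wellplate from where it was at the start of the episode above 0.02 m or angle between any of bottle, tipbox, wellplate's own z axis and vertical above 0.35 rad).
It also fails if it takes over 56 s, if anything falls off the work surface, if the arm or the gripper's body presses on something with over 40 N, if the wrist force passes 120 N, or if a joint passes its speed limit or range.

## Robot

A 7-joint arm with a two-finger parallel gripper is mounted at the origin on the work surface. World frame = base frame: x ahead of the robot, y to its left, z up, the work surface at z = 0. Lengths are in mm, angles in rad, forces in N, time in s.
With the tool pointing down it reaches from about 350 to 900 mm from the base axis. Payload 7.2 kg.
Tool frame: the origin (TCP) lies at the very end of the fingers, on their centre line; the grasp point (between the pads) lies 19 mm behind it; z points along the fingers, y is the line along which they close (so a half turn about z gives the same grasp; the last joint's range is limited). The gripper opens to 85 mm and grips with 20 to 120 N. Pads are 22 mm wide; open, the fingers measure 114 mm over their backs; the gripper's body (76 mm by 85 mm) begins 54 mm behind the grasp point. The pads swing forward as they close: fully open they stand 13 mm farther back than shut.
Start: joints at [-1.339, 0.411, -0.013, 1.596, 0.006, 1.134, -0.082], TCP at [184.59, 597.122, 231.297] pointing down, gripper open.
Joint ranges: [-2.95, 2.95], [-0.29, 1.99], [-1.47, 1.44], [0.14, 2.54], [-1.03, 4.17], [0.13, 1.85], [-2.86, 2.86]. Speed limits (rad/s): [2.39, 2.39, 3.01, 3.01, 3.14, 3.14, 3.14].

## Interface

Orientations are given as a unit quaternion [x, y, z, w].
In Python, from cell import arm, imaging gives the robot as it stands. The module is installed in compiled form; this text tells all that it offers. Calls block until the motion is done:
- arm.move_pose(position, orientation): joint-space move of the TCP to a pose.
- arm.move_straight(position, rot=None, feed=150): straight line of the TCP; rot=None keeps the orientation; feed is the mean speed in mm/s.
- arm.move_j(angles): joint-space move.
- arm.let_go() and arm.close_gripper(grip_force=None): open the fingers fully, or close them until they stop; grip_force is the grip in N (None keeps the last).
- arm.wait(seconds).
- arm.inverse_kinematics(position, orientation): joint angles nearest the present ones, or None.
- arm.sense(): the state.
- imaging.grab_frame(name): name is "scene" or "top" or "wrist"; returns the picture (384x512x3 uint8, red, green, blue); there is no depth.
- imaging.camera_info(name): a dict with "vertical_fov" (degrees; the focal length in pixels is half the picture's height over the tangent of half this angle, whatever the lens; pixels are square), "cx", "cy" (the principal point, pixels), "R" (3x3) and "t" (3): a world point X has camera coordinates R X + t. Camera axes: x right, y down, z forward; pixel columns grow to the right and rows downward; lengths in mm; the calibration is good to about 2 mm. A picture is of the moment at which its call begins: read the wrist's pose just before it. camera_info takes no time and is no camera call; for the wrist camera it gives the pose at the moment of the call.
A pose or a line that the arm cannot do raises arm.Unreachable and nothing moves.
- arm.hand_in(): hands the job in; it is judged then, once.
The state is a dict: "time_s": time; "joints": joint angles; "qd": joint speeds; "joint_efforts": joint torques, N m; "tcp_pos": TCP position; "orientation": TCP orientation; "wrist_force": force on the tool from outside, world axes, zero at the start; "ft_torque": the same for the moment, N m; "width": opening from 0.0 (shut) to 1.0 (fully open); "grip_force": force on a finger pad.
Only numpy, scipy, OpenCV 4.12 (cv2) and the standard library are available. Lean on these libraries where they do the work, as an engineer would, in place of code of your own. Each camera call takes 0.05 s, during which the arm holds its last target. There are 200 camera calls.

## Working session

There is one attempt and no reset: what is moved stays moved. The work goes in short steps, each a Python script; the robot and the scene stay as the last script left them, time stands still between calls to the robot, and variables do not carry over. Pictures are saved under pics/ and viewed, at most 10 in all, crops included, and the job is handed in when it is done.

```bash
mkdir -p pics
python3 - <<'E'
from cell import arm, imaging
import cv2,numpy as np
for n in ("scene","top"):
    f=imaging.grab_frame(n); cv2.imwrite(f"pics/{n}0.png",cv2.cvtColor(f,cv2.COLOR_RGB2BGR)); 
    i=imaging.camera_info(n); print(n,i)
a=cv2.imread("pics/scene0.png");b=cv2.imread("pics/top0.png")
cv2.imwrite("pics/both.png",np.vstack([a,b])[:, :]) 
print(arm.sense())
E
```

```text
scene {'vertical_fov': 42.474779547869915, 'cx': 259.3831300213285, 'cy': 189.58232202158578, 'R': array([[ 0.8504407 ,  0.52591338, -0.01287344],
       [ 0.44229267, -0.72804081, -0.52376882],
       [-0.28482942,  0.43974049, -0.85176317]]), 't': array([-559.7236606 , -223.27519712, 1323.01958557])}
top {'vertical_fov': 43.83521169645142, 'cx': 252.61926411580833, 'cy': 188.69478251493177, 'R': array([[-0.01313406, -0.99987757,  0.00850544],
       [-0.9975763 ,  0.0125216 , -0.06844513],
       [ 0.06833025, -0.00938379, -0.99761863]]), 't': array([  35.52814381,  626.09375975, 1182.37576731])}
{'time_s': 0.1, 'joints': array([-1.33917983,  0.41182104, -0.01270366,  1.59696752,  0.00557498,
        1.13427304, -0.08216728]), 'qd': array([-0.00187152, -0.0020237 , -0.00052987,  0.00145221,  0.00049572,
       -0.00061571,  0.00064285]), 'joint_efforts': array([ 2.78714084e-03, -6.01828551e+01,  6.83947429e-01, -3.00086725e+01,
        1.39624599e-02,  6.51610637e-03, -1.17308701e-05]), 'tcp_pos': array([184.49318164, 596.68725045, 230.533554  ]), 'orientation': array([ 1.49328235e-01,  9.88787421e-01, -7.13777052e-04, -6.64919024e-05]), 'wrist_force': array([0.11756559, 0.62697463, 0.2597955 ]), 'ft_torque': array([-0.08464596, -0.10018372, -0.02272544]), 'grip_force': 0.0, 'width': 0.9995233927788669}
```

View pics/scene0.png

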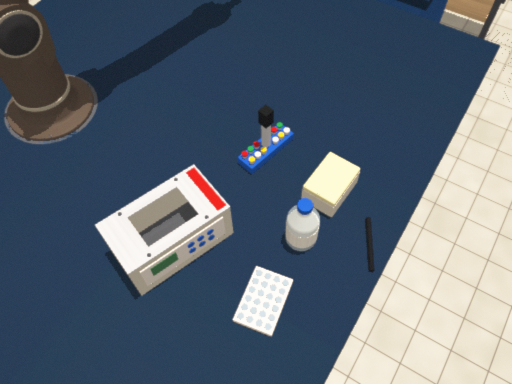

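View pics/top0.png

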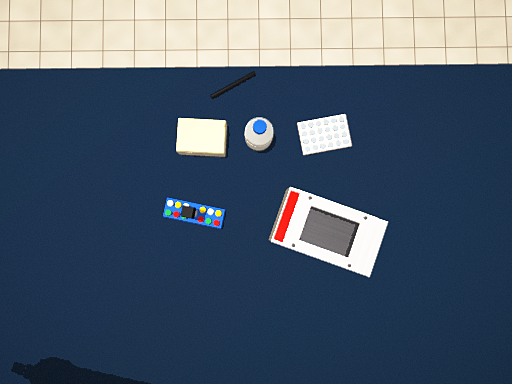

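The pictures show the carrier at top (194,213) and scene (266,135). The warmer's deck is at top (329,231), with its red stripe facing the carrier at top (285,216). The bottle is at (259,133), the tip box at (202,138) and the well plate at (325,134), all farther out in x.

```bash
cat > h.py <<'E'
import numpy as np, cv2
def foc(i): return 192/np.tan(np.radians(i["vertical_fov"])/2)
def ray(i,p):
    d=np.array([(p[0]-i["cx"])/foc(i),(p[1]-i["cy"])/foc(i),1.]); R=np.array(i["R"]); 
    d=R.T@d; return -R.T@np.array(i["t"]), d/np.linalg.norm(d)
def plane(i,p,z):
    c,d=ray(i,p); return c+d*(z-c[2])/d[2]
def tri(*ip):
    A=0;b=0
    rs=[ray(i,p) for i,p in ip]
    for c,d in rs:
        M=np.eye(3)-np.outer(d,d); A=A+M; b=b+M@c
    X=np.linalg.solve(A,b)
    return X,[float(np.linalg.norm(np.cross(X-c,d))) for c,d in rs]
def comps(m,k=1,amin=30,op=0):
    m=m.astype(np.uint8)*255
    if op>0: m=cv2.morphologyEx(m,cv2.MORPH_OPEN,np.ones((op,op)))
    if op<0: m=cv2.morphologyEx(m,cv2.MORPH_CLOSE,np.ones((-op,-op)))
    cs,_=cv2.findContours(m,cv2.RETR_EXTERNAL,cv2.CHAIN_APPROX_NONE)
    cs=sorted([c for c in cs if cv2.contourArea(c)>=amin],key=cv2.contourArea)[::-1]
    return cs[:k]
def cen(c):
    M=cv2.moments(c); return np.array([M["m10"]/M["m00"],M["m01"]/M["m00"]])
def masks(f):
    f=f.astype(int); r,g,b=f[...,0],f[...,1],f[...,2]
    return dict(red=(r>150)&(g<70)&(b<70), blue=(b>120)&(r<80)&(g<130)&(b>g+60), white=(r>225)&(g>220)&(b>215))
E
python3 - <<'E'
from h import *
from cell import imaging
I={};F={};M={}
for n in("scene","top"):
    I[n]=imaging.camera_info(n);F[n]=cv2.imread(f"pics/{n}0.png")[...,::-1];M[n]=masks(F[n])
red={n:cen(comps(M[n]["red"])[0]) for n in I}
print("red",red,tri(*[(I[n],red[n]) for n in I]))
# black block
roi={"scene":(252,100,285,130),"top":(175,200,203,225)}
for n in I:
    x0,y0,x1,y1=roi[n]; print(n); print(F[n][y0:y1:2,x0:x1:2].max(2))
print([F["top"][r,c].tolist() for r,c in((250,350),(231,329),(200,300),(270,372),(232,360))])
print([F["scene"][r,c].tolist() for r,c in((230,120),(205,160),(225,175),(215,225),(260,140))])
b=comps(M["top"]["blue"],1,op=-9)[0]; rr=cv2.minAreaRect(b); print(rr,[plane(I["top"],p,26).round(1) for p in cv2.boxPoints(rr)])
r=cv2.minAreaRect(comps(M["top"]["red"])[0]); print(r,[plane(I["top"],p,121).round(1) for p in cv2.boxPoints(r)])
E
```

```text
red {'scene': array([205.5959596 , 188.76033058]), 'top': array([286.30595393, 216.04519774])} (array([555.78761224, -48.76386438, 114.08723802]), [0.2851471780542818, 0.2851471780542573])
scene
[[ 90  89  90  88  90  89  89  92  89  91  89  90  90  90  90  88  89]
 [ 91  90  88  91  90  91  91  88  91  90  90  88  89  89  91  90  89]
 [ 88  89  89  91  91  88  85  79  90  90  88  90  88  90  91  90  89]
 [ 90  89  91  90  90  81  46  41  62  87  88  90  90  89  89  89  91]
 [ 89  91  88  90  66  46  42  40  43  52  86  89  89  89  88  90  89]
 [ 91  89  91  65  41  40  44  43  42  41  43  88  90  90  91  87  89]
 [ 88  88  89  47  34  42  42  41  40  39  28  86  91  89  88  89  90]
 [ 89  88  88  56  29  28  39  42  36  21  29  87  90  89  90  90  90]
 [ 90  89  88  56  27  23  23  32  22  26  29  86  91  90  90  91  90]
 [ 89  91  88  53  27  28  25  25  26  21  29  87  92  91  87  89  91]
 [ 90  91  90  57  23  25  26  28  25  26  31  85  88  90  90  91  89]
 [ 89  87  89  58  22  25  27  25  26  26  36  88  91 131 148  90  90]
 [ 91  91  90  89  57  29  22  25  25  43  84  90 117
[... 845 characters left out ...]
38 184 255 255 255 228 255]
 [ 82  88  85  83  83  85  83  81  77  71  62  93 149 212]]
[[151, 138, 134], [118, 113, 116], [254, 253, 252], [78, 86, 100], [253, 252, 251]]
[[251, 248, 246], [156, 146, 129], [111, 110, 111], [155, 145, 128], [250, 247, 245]]
((193.53135681152344, 212.7391357421875), (60.16148376464844, 20.531841278076172), 11.821487426757812) [array([559.1, 254.9,  26. ]), array([609.2, 244.4,  26. ]), array([576.4,  97.2,  26. ]), array([526.4, 108.1,  26. ])]
((286.2538146972656, 216.03076171875), (8.819732666015625, 50.58865737915039), 19.44003677368164) [array([504.6, -18.5, 121. ]), array([613.9, -59.2, 121. ]), array([606.8, -78.3, 121. ]), array([497.6, -37.5, 121. ])]
```

```bash
cat >> h.py <<'E'
from scipy.spatial.transform import Rotation as Ro
def down(yaw,flip=1):
    "tool pointing down, closing axis (tool y) along object y of object with yaw"
    y=flip*np.array([-np.sin(yaw),np.cos(yaw),0]); z=np.array([0,0,-1.]); x=np.cross(y,z)
    return Ro.from_matrix(np.c_[x,y,z])
E
python3 - <<'E'
from h import *
from cell import arm,imaging
import pickle
yw=np.radians(-20.4)
for fl in(1,-1):
  for yaw,p in((yw,[520,-150,400]),(np.radians(-12.5),[568,176,300])):
    print(fl,arm.inverse_kinematics(p,down(yaw,fl).as_quat()))
  for th in (35,-35):
    W=Ro.from_euler('z',yw)*Ro.from_euler('x',-np.radians(th))*Ro.from_euler('z',-yw)*down(yw,fl)
    print(th,arm.inverse_kinematics([530,-145,220],W.as_quat()))
# bottle etc check
I=imaging.camera_info("top"); print([plane(I,p,z).round() for p,z in (((259,126),150),((202,138),62),((325,134),14))])
i=imaging.camera_info("wrist"); print(i, arm.sense()["tcp_pos"])
E
```

```text
1 [-0.44154366  0.18800494  0.76956402  1.56956791 -0.13159438  1.43737394
  1.55149345]
1 [-0.61147996  0.31207702  0.30184097  1.59512227 -0.09636119  1.24905704
  1.05977948]
35 [-0.45729413  0.46345613  0.41515688  1.75962374  0.39391607  1.24220666
  0.97343363]
-35 [ 0.71140585  0.40251553 -0.21905963  1.80823439 -0.58372305  1.11577687
  2.02934376]
-1 [-0.76188793  0.31617732  1.27379153  1.5826962  -0.30352947  1.46831611
 -1.39743855]
-1 [-0.93071569  0.36361926  0.74714747  1.61538395 -0.25635102  1.26366914
 -1.92705073]
35 [-0.93023481  0.78812377  1.25450691  1.78750725 -0.14674525  1.14167708
 -1.62101533]
-35 [-0.06106192  0.49475908  0.82556848  1.85920819 -0.93813305  1.37962439
 -0.77230638]
[array([760.,  12., 150.]), array([750., 150.,  62.]), array([ 765., -160.,   14.])]
{'vertical_fov': 71.85081414369131, 'cx': 255.47033009430785, 'cy': 194.9538181240208, 'R': array([[ 0.29466843,  0.95559758, -0.00194341],
       [ 0.91239821, -0.28074172,  0.29784828],
       [ 0.2840775 , -0.08953965, -0.95461124]]), 't': array([-624.6422282 ,  -38.47564873,  381.28076571])} [184.49318164 596.68725045 230.533554  ]
```

Run:
```python
from h import *
from cell import arm,imaging
import pickle
def snap(n):
    i=imaging.camera_info("wrist"); f=imaging.grab_frame("wrist")
    pickle.dump((i,f),open(n+".pkl","wb")); cv2.imwrite(f"pics/{n}.png",f[...,::-1]); print(n,arm.sense()["time_s"],arm.sense()["tcp_pos"])
yw=np.radians(-20.4)
arm.move_pose([570,60,310],down(np.radians(-16)).as_quat()); 
arm.wait(.2);snap("w0")
arm.move_straight([545,-90,330],rot=down(yw).as_quat(),feed=250);arm.wait(.2);snap("w1")
arm.move_straight([505,-200,330],feed=250);arm.wait(.2);snap("w2")
for n in("w0","w1"):pass
a,b=[cv2.imread(f"pics/{n}.png") for n in("w1","w2")]
cv2.imwrite("pics/w12.png",cv2.resize(np.hstack([a,b]),(800,300),interpolation=cv2.INTER_AREA))
```

```text
w0 2.7167 [569.95174451  60.49653122 309.8767469 ]
w1 3.7333 [545.25410231 -88.4421112  329.60246649]
w2 4.6 [ 505.49110366 -198.85173627  329.8310923 ]
```

View pics/w12.png

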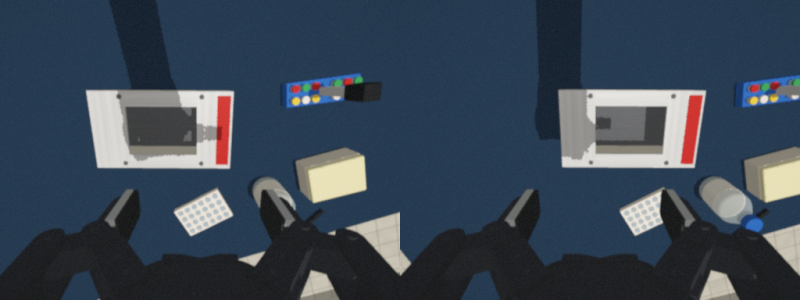

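View pics/w0.png

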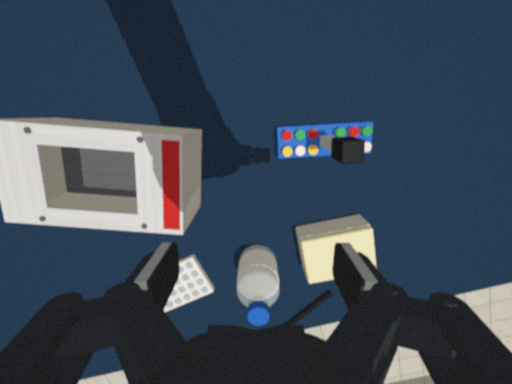

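w0: the deck is fully lit, with screws at (27,130), (140,139), (42,218) and (144,226). The red stripe is at (171,185), the hatch spans (40–138,145–212), and the carrier's rack is at (325,140) with its block at (348,150). w1 and w2 show the same from two more places; part of the deck is in shadow there.

Run:
```python
from h import *
import pickle
V={n:pickle.load(open(n+".pkl","rb")) for n in("w0","w1","w2")}
S={"w0":[(27,130),(140,139),(42,218),(144,226)],"w1":[(151,124),(257,125),(160,209),(253,209)],"w2":[(239,124),(349,124),(243,209),(340,209)]}
def dark(f,p,r=6):
    g=f.astype(float).mean(2);x,y=p
    for _ in range(3):
        x0,y0=int(round(x))-r,int(round(y))-r; w=g[y0:y0+2*r+1,x0:x0+2*r+1]
        w=np.clip(np.median(w)-25-w,0,None); Y,X=np.mgrid[y0:y0+2*r+1,x0:x0+2*r+1]
        if w.sum()==0: return None
        x,y=(w*X).sum()/w.sum(),(w*Y).sum()/w.sum()
    return np.array([x,y])
P=[]
for k in range(4):
    d=[(V[n][0],dark(V[n][1],S[n][k])) for n in V]; print([q[1].round(1).tolist() for q in d])
    X,e=tri(*d);P.append(X);print("screw",X.round(1),np.round(e,1))
P=np.array(P);print("centre",P.mean(0), "lens",[np.linalg.norm(P[a]-P[b]).round(1) for a,b in((0,1),(2,3),(0,2),(1,3))])
print("yaws y:",[np.degrees(np.arctan2(*-(P[b]-P[a])[:2])) .round(2) for a,b in((0,1),(2,3))],"x:",[np.degrees(np.arctan2(*(P[b]-P[a])[1::-1])).round(2) for a,b in((0,2),(1,3))])
rc=[]
for n in V:
    f=V[n][1].astype(int); m=(f[...,0]>110)&(f[...,1]<90)&(f[...,2]<90)&(f[...,0]>f[...,1]*1.9)
    c=comps(m)[0]; r=cv2.minAreaRect(c);
    rc.append((V[n][0],cen(c))); print(n,[plane(V[n][0],p,121).round(1).tolist() for p in cv2.boxPoints(r)])
print("red",tri(*rc))
# hatch in w0
i,f=V["w0"]; g=f.mean(2); m=(g<150); m[:, :20]=0
m2=np.zeros_like(m); m2[140:218,30:141]=m[140:218,30:141]
c=comps(m2)[0]; q=cv2.approxPolyDP(cv2.convexHull(c),6,True)[:,0]; print(q.tolist(),[plane(i,p,121).round(1).tolist() for p in q])
# rack in w0
f=V["w0"][1].astype(int); m=(f[...,2]>90)&(f[...,0]<90)&(f[...,2]>f[...,1]*1.4)&(f[...,2]>110)
c=comps(m,op=-9)[0]; r=cv2.minAreaRect(c);print(r,[plane(i,p,26).round(1).tolist() for p in cv2.boxPoints(r)])
```

```text
[[27.0, 129.9], [152.0, 123.1], [242.4, 122.3]]
screw [ 439.  -191.1  121.1] [0.5 0.9 0.5]
[[141.1, 138.2], [257.7, 123.7], [349.6, 122.7]]
screw [486.8 -62.5 119.9] [0.5 0.6 0.4]Traceback (most recent call last):
  File "<stdin>", line 15, in <module>
AttributeError: 'NoneType' object has no attribute 'round'
```

```bash
cat > m.py <<'E'
from h import *
import pickle
V={n:pickle.load(open(n+".pkl","rb")) for n in("w0","w1","w2")}
S={"w0":[(27,130),(140,139),(42,218),(144,226)],"w1":[(151,124),(257,125),(160,209),(253,209)],"w2":[(239,124),(349,124),(243,209),(340,209)]}
def dark(f,p,r=6):
    g=f.astype(float).mean(2);x,y=p
    x0,y0=int(round(x))-r,int(round(y))-r; w=g[y0:y0+2*r+1,x0:x0+2*r+1]
    w=np.clip(w.min()+.5*(np.median(w)-w.min())-w,0,None); Y,X=np.mgrid[y0:y0+2*r+1,x0:x0+2*r+1]
    return np.array([(w*X).sum()/w.sum(),(w*Y).sum()/w.sum()])
P=[]
for k in range(4):
    d=[(V[n][0],dark(V[n][1],S[n][k])) for n in V]; print([q[1].round(1).tolist() for q in d])
    X,e=tri(*d);P.append(X);print("screw",X.round(1),np.round(e,1))
P=np.array(P);print("centre",P.mean(0), "lens",[np.linalg.norm(P[a]-P[b]).round(1) for a,b in((0,1),(2,3),(0,2),(1,3))])
print("yaws y:",[np.degrees(np.arctan2(*-(P[b]-P[a])[:2])) .round(2) for a,b in((0,1),(2,3))],"x:",[np.degrees(np.arctan2(*(P[b]-P[a])[1::-1])).round(2) for a,b in((0,2),(1,3))])
rc=[]
for n in V:
    f=V[n][1].astype(int); m=(f[...,0]>110)&(f[...,1]<90)&(f[...,2]<90)&(f[...,0]>f[...,1]*1.9)
    c=comps(m)[0]; r=cv2.minAreaRect(c);
    rc.append((V[n][0],cen(c))); print(n,[plane(V[n][0],p,121).round(1).tolist() for p in cv2.boxPoints(r)])
print("red",tri(*rc))
i,f=V["w0"]; g=f.mean(2); m=(g<150); m[:, :20]=0
m2=np.zeros_like(m); m2[140:218,30:141]=m[140:218,30:141]
m2[:, :36]=0
c=comps(m2)[0]; q=cv2.approxPolyDP(cv2.convexHull(c),6,True)[:,0]; print(q.tolist(),[plane(i,p,121).round(1).tolist() for p in q])
f=V["w0"][1].astype(int); m=(f[...,2]>90)&(f[...,0]<90)&(f[...,2]>f[...,1]*1.4)&(f[...,2]>110)
c=comps(m,op=-9)[0]; r=cv2.minAreaRect(c);print(r,[plane(i,p,26).round(1).tolist() for p in cv2.boxPoints(r)])
E
python3 m.py
```

```text
[[27.0, 129.9], [152.0, 123.1], [243.2, 122.3]]
screw [ 439.2 -190.2  122.4] [0.3 0.5 0.3]
[[139.9, 138.9], [257.8, 123.7], [349.6, 122.7]]
screw [486.8 -63.  122.1] [0.1 0.1 0.1]
[[42.1, 218.3], [160.3, 211.4], [243.3, 212.9]]
screw [ 551.7 -233.9  121.7] [3.7 0.3 3.4]
[[143.0, 227.0], [256.8, 209.2], [340.2, 211.5]]
screw [ 597.2 -105.   123.9] [0.5 1.9 2.4]
centre [ 518.72052887 -148.00231974  122.53500277] lens [np.float64(135.9), np.float64(136.7), np.float64(120.6), np.float64(118.1)]
yaws y: [np.float64(-159.51), np.float64(-160.56)] x: [np.float64(-21.22), np.float64(-20.83)]
w0 [[495.5, -37.7, 121.0], [500.9, -18.7, 121.0], [612.0, -61.0, 121.0], [606.0, -82.1, 121.0]]
w1 [[605.6, -78.3, 121.0], [496.1, -37.2, 121.0], [503.3, -19.3, 121.0], [613.6, -58.6, 121.0]]
w2 [[604.7, -78.5, 121.0], [494.2, -36.3, 121.0], [503.5, -18.6, 121.0], [615.2, -59.1, 121.0]]
red (array([550.17745579, -47.26652963, 122.10491067]), [0.780019852452619, 0.5755076360560458, 0.208563398956697])
[[38, 145], [132, 152], [136, 212], [48, 206]] [[459.0, -188.1, 121.0], [499.0, -79.3, 121.0], [574.6, -106.9, 121.0], [534.6, -216.2, 121.0]]
((325.00390625, 139.562255859375), (33.80902862548828, 97.99629211425781), 86.42366790771484) [[523.3, 106.2, 26.0], [556.0, 254.5, 26.0], [609.2, 250.1, 26.0], [575.6, 96.1, 26.0]]
```

Deck height measures about 122 mm (121 expected). The warmer's centre is about (518.5,-148) and its yaw about -20.5°. The carrier is at about (567,176.5) with yaw -12.4°. Next I'll get two close views of the grip block.

Run:
```python
from h import *
from cell import arm,imaging
import pickle
def snap(n):
    i=imaging.camera_info("wrist"); f=imaging.grab_frame("wrist")
    pickle.dump((i,f),open(n+".pkl","wb")); cv2.imwrite(f"pics/{n}.png",f[...,::-1]); print(n,arm.sense()["time_s"],arm.sense()["tcp_pos"])
R=down(np.radians(-12.4)).as_quat()
arm.move_pose([550,110,280],R);arm.wait(.2);snap("c0")
arm.move_straight([567,176,280],feed=200);arm.wait(.2);snap("c1")
a,b=[cv2.imread(f"pics/{n}.png") for n in("c0","c1")]
cv2.imwrite("pics/c01.png",np.hstack([a[:300,112:],b[:300,112:]]))
for n in("c0","c1"):
    i,f=pickle.load(open(n+".pkl","rb"))
    m=f.max(2)<55; m[260:]=0
    for c in comps(m,4,100): print(n,cv2.boundingRect(c),cv2.contourArea(c),np.median(f[m],0))
```

```text
c0 6.0583 [550.27483883 108.72641549 280.29580961]
c1 6.8 [567.04833561 174.9651806  280.22354805]
c0 (98, 0, 152, 187) 11411.0 [25. 37. 52.]
c0 (302, 171, 31, 30) 749.5 [25. 37. 52.]
c0 (162, 243, 17, 17) 156.5 [25. 37. 52.]
c0 (334, 243, 16, 17) 147.0 [25. 37. 52.]
c1 (244, 169, 24, 30) 628.0 [25. 37. 53.]
c1 (333, 243, 17, 17) 156.5 [25. 37. 53.]
c1 (162, 243, 16, 17) 155.0 [25. 37. 53.]
```

View pics/c01.png

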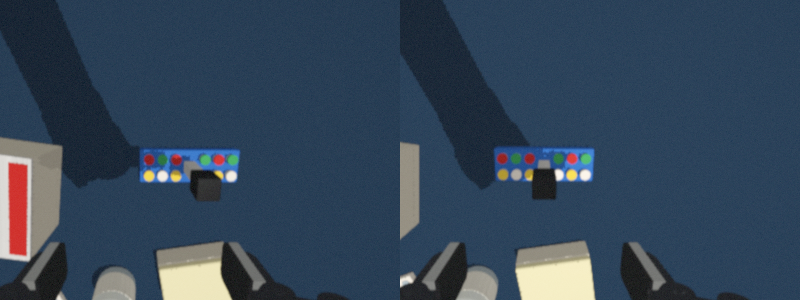

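c1: the block sits at columns 244–268, rows 169–199, midway along the rack, whose columns run about 206–306. c0: the block is at columns 302–333, rows 171–201. In both, its side facing the camera shows above the top face.

Run:
```python
from h import *
import pickle
q=[];bl=[]
for n,x0 in(("c0",295),("c1",235)):
    i,f=pickle.load(open(n+".pkl","rb"))
    g=f.max(2); print(n); print(g[164:206:2,x0:x0+42:2])
    m=np.zeros(g.shape,bool); m[162:206,x0:x0+44]=(g<58)[162:206,x0:x0+44]
    c=comps(m,1,100)[0][:,0]; s=c.sum(1); br=c[s.argmax()]+.5; l=c[(c[:,0]-c[:,1]).argmin()]+[-.5,.5]
    print(br,l); q.append((i,br)); bl.append((i,l))
    A,B=plane(i,br,155),plane(i,l,155); print(A.round(1),B.round(1),np.linalg.norm(A-B))
    f=f.astype(int); m=(f[...,2]>110)&(f[...,0]<90)&(f[...,2]>f[...,1]*1.4)
    c=comps(m,op=-11)[0]; r=cv2.minAreaRect(c); bx=cv2.boxPoints(r); print(r[1:], [plane(i,p,26).round(1).tolist() for p in bx], np.mean([plane(i,p,26) for p in bx],0).round(1))
print(tri(*q),tri(*bl))
```

```text
c0
[[132 124 128 132 132 132 134 163 196 190 168 173 164 197 204 203 175 193
  193 176 197]
 [130 125 123 131 130 133 135 136 162 198 202 200 200 203 204 203 202 199
  198 199 203]
 [127 123 124 126 128 126 129 128 128 152 192 197 197 196 198 187 197 202
  201 203 202]
 [130 123 122 119  78  62  62  58  60  58  89  99  93  99 127 130 133 158
  184 203 193]
 [142 127 122 114  45  23  28  18  24  20  31  30  20  22  34  67 188 233
  234 185 158]
 [195 179 122 113  40  26  19  25  27  26  22  31  24  23  27  20 119 212
  240 234 133]
 [201 199 158 115  32  28  19  24  21  21  22  29  31  30  25  26  30  97
  204 236 152]
 [202 202 190 125  33  22  28  27  41  37  35  36  39  34  39  35  40  38
   79 179 192]
 [199 200 198 172  32  23  27  31  53  53  54  51  53  55  57  53  51  48
   54 128 198]
 [139 138 140 128  28  28  30  28  55  56  54  54  53  53  55  51  52  52
   54  91 142]
 [ 88  84  88  71  23  24  22  37  53  53  53  56  53  51  54  58  49  55
   54  67  88]
 [ 88  85  85  68  23  29  29  37  48  50  52  52  50  56  51  51  50  51
   53  72  87]
 [ 90  84  87  69  21  20  23
[... 2567 characters left out ...]
  33  56  88
   93  92  92]
 [ 90  93  90  89  91  80  83  83  79  82  84  84  82  82  81  79  86  90
   93  92  93]
 [ 94  89  91  89  92  93  94  89  93  92  90  88  91  89  94  88  91  90
   90  88  92]
 [ 95  91  93  91  90  93  90  90  91  90  90  93  94  94  88  91  91  92
   93  90  94]]
[266.5 199.5] [243.5 197.5]
[581.2 184.4 155. ] [573.7 160.9 155. ] 24.65082960666573
((34.0, 100.0), 90.0) [[524.1, 109.4, 26.0], [556.2, 254.8, 26.0], [607.7, 246.4, 26.0], [574.4, 95.3, 26.0]] [565.6 176.5  26. ]
(array([580.72760886, 184.44339117, 155.38337543]), [0.32270789836631225, 0.3227078983664324]) (array([575.65283053, 159.99602327, 145.67799047]), [0.8708490398834267, 0.8708490398833767])
```

The block's top corner triangulates to z = 155.4 (155 expected), and its centre is (565.5,175). Next I'll plan the insertion in the warmer's y-z plane.

```bash
cat > plan.py <<'E'
import numpy as np, pickle
from scipy.sparse import coo_matrix
from scipy.sparse.csgraph import dijkstra
TZ=117
def outline(y0,y1,z0,z1,s=2.):
    ys=np.linspace(y0,y1,int((y1-y0)/s)+2); zs=np.linspace(z0,z1,int((z1-z0)/s)+2)
    return np.vstack([np.c_[ys,0*ys+z0],np.c_[ys,0*ys+z1],np.c_[0*zs+y0,zs],np.c_[0*zs+y1,zs]])
car=np.vstack([outline(-75,75,0,26),outline(-70,70,26,40),outline(-8,8,40,110),outline(-13,13,110,155)])
tool=np.vstack([outline(-30,30,TZ,190),outline(-45,45,186,300,4)])
pts=np.vstack([car,tool])
obs=[(60,122,116,121),(-122,-60,116,121),(104,122,0,116),(-122,-104,0,116),(-104,104,-20,20)]
def clear(y,z,th):
    c,s=np.cos(th),np.sin(th)   # th>0: +y end down, stem leans +y
    P=np.c_[y+c*pts[:,0]+s*pts[:,1], z-s*pts[:,0]+c*pts[:,1]]
    r=[]
    for a,b,e,f in obs:
        d=np.c_[np.maximum(a-P[:,0],P[:,0]-b),np.maximum(e-P[:,1],P[:,1]-f)]
        r.append((np.linalg.norm(np.maximum(d,0),axis=1)+np.minimum(d.max(1),0)).min())
    return min(r[:4]),r[4]
if __name__=="__main__":
    Y=np.arange(-80,41,4);Z=np.arange(24,189,4);T=np.radians(np.arange(0,45,3))
    C=np.array([[[min(min(clear(y,z,t)[0],10),clear(y,z,t)[1]+6) for t in T] for z in Z] for y in Y])
    print("ok frac",(C>1).mean())
    idx=np.arange(C.size).reshape(C.shape);I=[];J=[];Wt=[]
    node=np.where(C>=2,1+(10-np.minimum(C,10))**2*.15,np.inf)
    for d in np.ndindex(3,3,3):
        d=np.array(d)-1
        if not d.any(): continue
        sl=tuple(slice(max(0,-k),n-max(0,k)) for k,n in zip(d,C.shape)); s2=tuple(slice(max(0,k),n+min(0,k)) for k,n in zip(d,C.shape))
        w=np.linalg.norm(d)*(node[sl]+node[s2])/2; ok=np.isfinite(w)
        I.append(idx[sl][ok]);J.append(idx[s2][ok]);Wt.append(w[ok])
    G=coo_matrix((np.hstack(Wt),(np.hstack(I),np.hstack(J))),shape=(C.size,)*2).tocsr()
    st=idx[np.abs(Y+20).argmin(),-1,np.abs(T-np.radians(36)).argmin()]
    D,p=dijkstra(G,indices=st,return_predecessors=True)
    g=min((D[idx[k,0,0]],k) for k in range(len(Y)) if 0<=Y[k]<=28)
    n=idx[g[1],0,0]; path=[]
    while n>=0: path.append(n); n=p[n]
    path=path[::-1]; out=[]
    for n in path:
        a,b,c=np.unravel_index(n,C.shape); out.append((Y[a],Z[b],T[c])); print(Y[a],Z[b],round(np.degrees(T[c])),np.round(clear(Y[a],Z[b],T[c]),1))
    pickle.dump(out,open("path.pkl","wb"))
E
python3 plan.py
```

```text
ok frac 0.4288786482334869
-20 188 36 [ 30.  123.9]
-20 184 36 [ 27.  119.9]
-20 180 36 [ 24.4 115.9]
-20 176 36 [ 22.1 111.9]
-24 172 36 [ 22.9 107.9]
-28 168 36 [ 23.8 103.9]
-32 164 36 [24.7 99.9]
-32 160 36 [22.4 95.9]
-32 156 36 [20.  91.9]
-32 152 36 [17.9 87.9]
-32 148 36 [16.5 83.9]
-32 144 36 [16.  79.9]
-32 140 36 [15.6 75.9]
-32 136 36 [13.4 71.9]
-32 132 36 [12.1 67.9]
-32 128 36 [11.9 63.9]
-32 124 36 [11.9 59.9]
-28 120 36 [ 9.2 55.9]
-24 116 36 [ 9.4 51.9]
-20 112 36 [10.3 47.9]
-16 108 36 [11.2 43.9]
-12 104 36 [12.1 39.9]
-8 100 36 [12.9 35.9]
-4 96 36 [12.7 31.9]
0 92 36 [11.8 27.9]
4 88 36 [10.9 23.9]
8 84 36 [10.2 19.9]
12 80 33 [ 9.1 19.2]
12 76 33 [ 7.8 15.2]
12 72 30 [ 9.1 14.5]
12 68 27 [10.7 14. ]
12 64 24 [11.8 13.5]
12 60 24 [11.   9.5]
12 56 21 [12.3  9.1]
12 52 21 [12.1  5.1]
12 48 18 [12.6  4.8]
12 44 15 [12.8  4.6]
12 40 12 [13.2  4.4]
12 36 9 [13.9  4.3]
12 32 6 [14.7  4.2]
12 28 3 [15.7  4.1]
12 24 0 [17.  4.]
```

The planned path keeps at least 8 mm of clearance throughout. Now the grasp.

Run:
```python
from h import *
from cell import arm,imaging
R=down(np.radians(-12.3)).as_quat()
arm.move_straight([565.5,175.2,180],rot=R,feed=150)
arm.move_straight([565.5,175.2,117],feed=100)
s=arm.sense();print(s["tcp_pos"],s["wrist_force"].round(1))
arm.close_gripper(grip_force=80)
s=arm.sense();print(s["tcp_pos"],s["wrist_force"].round(1),s["width"],s["grip_force"],s["time_s"])
arm.move_straight([565.5,175.2,160],feed=80);arm.wait(.2)
s=arm.sense();print(s["tcp_pos"],s["wrist_force"].round(1),s["width"],s["grip_force"],s["time_s"])
a,b=[imaging.grab_frame(n)[...,::-1] for n in("scene","wrist")]
cv2.imwrite("pics/g.png",np.hstack([cv2.resize(a[60:200,180:340],None,fx=2.4,fy=2.4),b[:336,100:460]]))
```

```text
[565.93421163 175.21849813 117.50712115] [ 0.  -0.3  0.3]
[565.88738007 175.5647518  117.40324922] [0.1 1.2 2.7] 0.2925821139629762 79.20673370361328 8.975
[565.14724274 175.10342606 159.44128034] [-0.9  0.7 -3.3] 0.29410692522956833 78.49933505058289 9.8667
```

View pics/g.png

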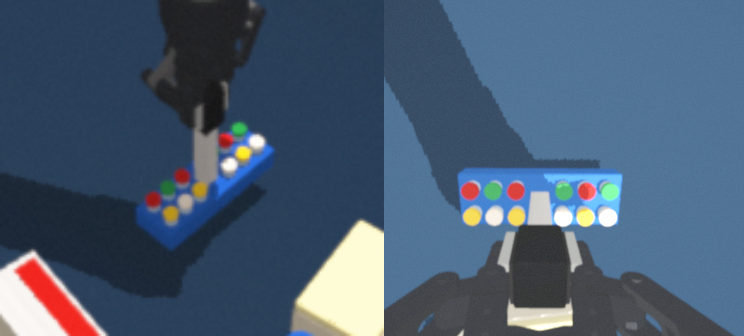

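The carrier is held level by its block: the force reads the carrier's weight, about 3 N, and the rack hangs square between the fingers. Next I'll check that the whole path is reachable, then move to the tipped start above the hatch.

```bash
cat > go.py <<'E'
from h import *
from cell import arm,imaging
W=np.array([518.5,-148,0]); YW=np.radians(-20.5); H=117.4
Rz=Ro.from_euler('z',YW)
def pose(y,z,deg,x=0.):
    T=Ro.from_euler('x',-np.radians(deg))
    return W+Rz.apply([x,y,z]+T.apply([0,0,H])), (Rz*T*Rz.inv()*down(YW)).as_quat()
def local(s=None):
    "carrier origin in the warmer frame, tilt deg"
    s=s or arm.sense(); R=Ro.from_quat(s["orientation"]); o=s["tcp_pos"]+R.apply([0,0,H])
    return Rz.inv().apply(o-W).round(1), np.degrees(np.arccos(-R.as_matrix()[2,2])).round(1), s["wrist_force"].round(1), round(s["time_s"],1)
PATH=[(-32,160,36),(-32,124,36),(8,84,36),(12,72,30),(12,54,21),(12,26,1)]
def go(k,feed=100):
    p,q=pose(*k); arm.move_straight(p,rot=q,feed=feed); print(k,local())
E
python3 - <<'E'
from go import *
from plan import clear
K=[(-20,200,36)]+PATH
for k in K: print(k,arm.inverse_kinematics(*pose(*k)).round(2))
for a,b in zip(K,K[1:]):
    cl=[]
    for t in np.linspace(0,1,9):
        th=np.radians(a[2]+(b[2]-a[2])*t); f=lambda k:np.array([k[0]+H*np.sin(np.radians(k[2])),k[1]+H*np.cos(np.radians(k[2]))])
        o=f(a)*(1-t)+f(b)*t-H*np.array([np.sin(th),np.cos(th)]); cl.append(clear(*o,th))
    print(b,np.min(cl,0).round(1))
arm.move_straight([560,160,310],feed=150)
go((-20,200,36),150); arm.wait(.3); print(local())
a,b=[imaging.grab_frame(n)[...,::-1] for n in("scene","top")]
cv2.imwrite("pics/t.png",np.hstack([cv2.resize(a[80:300,60:300],None,fx=1.6,fy=1.6),cv2.resize(b[140:300,220:400],None,fx=2.2,fy=2.2)]))
E
```

```text
(-20, 200, 36) [-0.76  0.47  0.76  1.66  0.26  1.38  1.11]
(-32, 160, 36) [-0.74  0.51  0.75  1.72  0.25  1.29  1.1 ]
(-32, 124, 36) [-0.73  0.55  0.74  1.76  0.23  1.22  1.08]
(8, 84, 36) [-0.75  0.63  0.7   1.74  0.18  1.19  1.04]
(12, 72, 30) [-0.71  0.57  0.7   1.78  0.13  1.13  1.09]
(12, 54, 21) [-0.62  0.5   0.69  1.84  0.04  1.03  1.21]
(12, 26, 1) [-0.31  0.41  0.6   1.93 -0.27  0.89  1.63]
(-32, 160, 36) [22.4 95.9]
(-32, 124, 36) [11.9 59.9]
(8, 84, 36) [ 9.  19.9]
(12, 72, 30) [ 7.  14.5]
(12, 54, 21) [9.1 7.1]
(12, 26, 1) [12.3  3.8]
(-20, 200, 36) (array([ 1.000e-01, -1.940e+01,  2.001e+02]), np.float64(35.9), array([-0.1,  0.9, -2.3]), 13.0)
(array([  0. , -19.8, 200. ]), np.float64(36.0), array([ 0.1, -0.5, -3.5]), 13.3)
```

View pics/t.png

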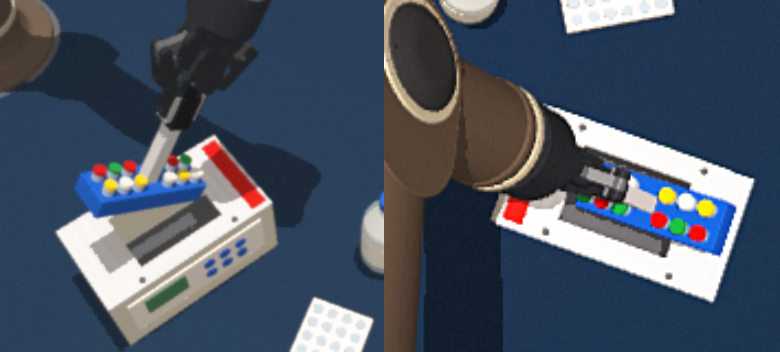

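The carrier is tipped 36° with its low end towards the red stripe, in line with the hatch, and open hatch shows on both long sides of it. I'll feed it in with force checks.

Run:
```python
from go import *
import sys
for k in PATH[:3]:
    go(k,70); arm.wait(.15); l=local(); print(l)
    if np.linalg.norm(l[2]-[0,0,-3.5])>6: print("FORCE"); break
a,b=[imaging.grab_frame(n)[...,::-1] for n in("scene","top")]
cv2.imwrite("pics/u.png",np.hstack([cv2.resize(a[100:300,80:280],None,fx=1.9,fy=1.9),cv2.resize(b[155:300,230:400],None,fx=2.3,fy=2.62)]))
```

```text
(-32, 160, 36) (array([  0.2, -32. , 160.1]), np.float64(36.0), array([-0.3,  0.7, -2.5]), 14.2)
(array([  0.3, -31.8, 160.3]), np.float64(36.0), array([ 0.2, -0. , -2.6]), 14.3)
(-32, 124, 36) (array([ 1.000e-01, -3.220e+01,  1.241e+02]), np.float64(36.0), array([-0.3,  0.4, -2.3]), 15.0)
(array([  0.3, -31.9, 124.3]), np.float64(36.0), array([-0.7,  0.2, -1.9]), 15.2)
(8, 84, 36) (array([ 0.2,  7.5, 84.4]), np.float64(36.0), array([-0.2,  0.2, -2.6]), 16.1)
(array([ 0.2,  7.7, 84.4]), np.float64(36.0), array([ 0.4, -0.4, -2.8]), 16.3)
```

View pics/u.png

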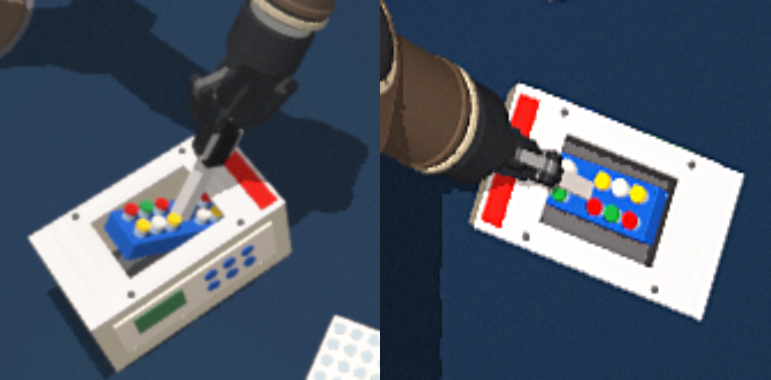

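The low end is under the deck. The rack is centred across the hatch, the high end clears the far edge by several mm, and the forces are free. Next: right it, lower it to the floor and feel for contact.

Run:
```python
from go import *
for k in PATH[3:5]+[(12,38,10),(12,26,0)]:
    go(k,60); arm.wait(.15); l=local(); print(l)
    if np.linalg.norm(l[2]-[0,0,-2.8])>7: print("FORCE"); break
else:
    for z in np.arange(24,15,-1):
        go((12,z,0),20); arm.wait(.15); l=local(); print(l[2])
        if l[2][2]>2: break
```

```text
(12, 72, 30) (array([-0. , 10.1, 73.1]), np.float64(30.1), array([-0.6,  0.4, -2.2]), 16.6)
(array([-0.1, 12.7, 71.9]), np.float64(30.1), array([-0.8, -0.5, -2.6]), 16.8)
(12, 54, 21) (array([-0.1, 12.2, 54. ]), np.float64(21.1), array([ 0.5,  0.2, -2.4]), 17.3)
(array([-0. , 13.5, 53.6]), np.float64(21.1), array([-0.1, -0. , -2.6]), 17.4)
(12, 38, 10) (array([-0. , 12.5, 38. ]), np.float64(10.1), array([ 0.4, -0.4, -2.6]), 18.0)
(array([-0. , 13.6, 37.7]), np.float64(10.0), array([-0.4,  0. , -2.5]), 18.1)
(12, 26, 0) (array([-0. , 12.4, 25.9]), np.float64(0.1), array([ 0.8,  0.4, -2.8]), 18.6)
(array([-0. , 13.7, 25.9]), np.float64(0.0), array([ 0.7,  0.8, -1.1]), 18.8)
(12, np.int64(24), 0) (array([-0.2, 12.6, 23.8]), np.float64(0.0), array([-0.1,  1.3, -1.7]), 19.1)
[-0.3  0.  -2.8]
(12, np.int64(23), 0) (array([-0.1, 11.9, 23. ]), np.float64(0.0), array([ 0.2,  0.1, -2.4]), 19.4)
[ 0.2  0.6 -3.5]
(12, np.int64(22), 0) (array([-0.1, 12. , 21.9]), np.float64(0.0), array([-0.4, -0.1, -2.1]), 19.9)
[ 0.3 -0.1 -2.1]
(12, np.int64(21), 0) (array([-0.1, 12. , 20.9]), np.float64(0.0), array([-0.2, -0.2, -2.8]), 20.2)
[-0.1 -0.2 -2.3]
(12, np.int64(20), 0) (array([ 0.1, 12.1, 20. ]), np.float64(0.0), array([ 0.6,  0.3, -2.6]), 20.6)
[-0.3  0.3 -2.2]
(12, np.int64(19), 0) (array([ 0.3, 12.1, 20. ]), np.float64(0.0), array([-3.1,  1.2,  8.3]), 21.1)
[-2.2  1.1  7.3]
```

The floor is felt at z≈20, as expected. Now the slide to the contact plate with force feedback.

Run:
```python
from go import *
yd=Rz.apply([0,1,0])
go((12,19.7,0),20); go((22,19.7,0),20); arm.wait(.2)
f0=arm.sense()["wrist_force"]@yd; print("f0",f0,local())
for y in np.arange(23,36,.75):
    p,q=pose(y,19.7,0); arm.move_straight(p,rot=q,feed=15); arm.wait(.15)
    l=local(); fy=l[2]@yd; print(y,l,round(fy,1))
    if fy-f0<-7: break
```

```text
(12, 19.7, 0) (array([ 0.2, 12.1, 20. ]), np.float64(0.0), array([-0.6,  0.2,  2.8]), 21.4)
(22, 19.7, 0) (array([ 0.8, 22.6, 20. ]), np.float64(0.1), array([ 1.2, -0.8,  4.7]), 22.1)
f0 0.04918366603451567 (array([ 0.8, 22.6, 20. ]), np.float64(0.1), array([ 2.3, -0.8,  5.7]), 22.3)
23.0 (array([ 0.6, 22.9, 20. ]), np.float64(0.1), array([ 0.5, -1.9,  5. ]), 22.7) -1.6
23.75 (array([ 0.5, 23.3, 20. ]), np.float64(0.1), array([ 1.3, -3.1,  6.2]), 23.1) -2.4
24.5 (array([ 0.4, 23.8, 20. ]), np.float64(0.0), array([-0.4, -3.2,  5.5]), 23.5) -3.1
25.25 (array([ 0.3, 24.4, 20. ]), np.float64(0.0), array([-1.1, -3.8,  7.1]), 23.9) -3.9
26.0 (array([ 0.3, 25. , 20. ]), np.float64(0.0), array([-1.5, -4.6,  6.8]), 24.3) -4.8
26.75 (array([ 0.2, 25.7, 20. ]), np.float64(0.0), array([-1.6, -4.9,  6.5]), 24.7) -5.2
27.5 (array([ 0.2, 26.4, 20. ]), np.float64(0.0), array([-0.6, -4.1,  6.8]), 25.1) -4.1
28.25 (array([ 0.2, 27.1, 20. ]), np.float64(0.0), array([-1.6, -4.6,  8. ]), 25.5) -4.9
29.0 (array([ 0.2, 27.8, 20. ]), np.float64(0.0), array([-1.9, -5.3,  7.2]), 25.9) -5.6
29.75 (array([ 0.2, 28.6, 20. ]), np.float64(0.0), array([-1.5, -4.2,  6.7]), 26.3) -4.5
30.5 (array([ 0.2, 29.1, 20. ]), np.float64(0.1), array([-1. , -6. ,  7.9]), 26.7) -6.0
31.25 (array([ 0.2, 29.1, 20.1]), np.float64(0.1), array([-2. , -6.6,  8.7]), 27.1) -6.9
32.0 (array([ 0.3, 29.2, 20.2]), np.float64(0.1), array([-3.4, -8.4,  9. ]), 27.5) -9.1
```

The carrier stopped at y = 29.1 (29.0 expected for flush) with about 9 N. I'll ease off, release, retreat and check.

Run:
```python
from go import *
go((30.2,20,0),15); arm.wait(.2); print(local())
arm.let_go(); arm.wait(.3); print(local())
p,q=pose(29,60,0); arm.move_straight(p,rot=q,feed=80); 
p,q=pose(20,200,0); arm.move_straight(p,rot=q,feed=200); arm.wait(.3); print(local())
import pickle
i=imaging.camera_info("wrist"); w=imaging.grab_frame("wrist"); pickle.dump((i,w),open("e.pkl","wb"))
a=imaging.grab_frame("scene")
cv2.imwrite("pics/e.png",np.hstack([cv2.resize(a[100:300,80:280,::-1],(384,384)),w[:,90:490,::-1]]))
```

```text
(30.2, 20, 0) (array([ 0.1, 29.1, 20. ]), np.float64(0.1), array([-0.4, -5.8,  5.7]), 27.8)
(array([ 0.1, 29.1, 20. ]), np.float64(0.1), array([-1.7, -4.9,  5.7]), 28.0)
(array([ 0. , 30.2, 20. ]), np.float64(0.0), array([-0.2, -0. ,  0.9]), 28.9)
(array([ -0.4,  19.9, 199.2]), np.float64(0.1), array([-0.4, -1. ,  0.7]), 30.7)
```

View pics/e.png

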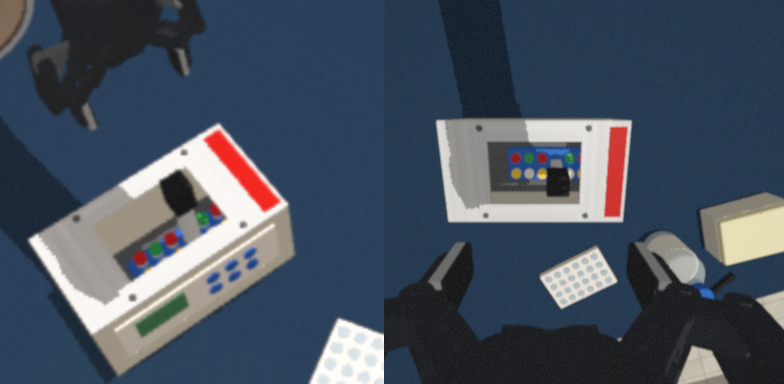

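The carrier stands upright in the warmer, in line with the hatch, with its block at about (558,182) and the bystanders undisturbed. One numeric check of the block before handing in.

Run:
```python
from go import *
import pickle
i,w=pickle.load(open("e.pkl","rb"))
g=w.max(2); m=np.zeros(g.shape,bool); m[160:200,90+150:90+192]=(g<50)[160:200,240:282]
c=comps(m,1,50)[0]; x,y,ww,hh=cv2.boundingRect(c); print(x,y,ww,hh)
for p in((x-.5,y+hh-.5),(x+ww-.5,y+hh-.5)): print(Rz.inv().apply(plane(i,p,175)-W).round(1))
s=arm.sense(); print(s["time_s"]);
```

```text
252 168 24 28
[ 11.9  15.9 175. ]
[ 11.8  42.9 175. ]
30.7917
```

```bash
python3 -c "
from cell import arm
print(arm.hand_in())"
```

```text
the job is handed in; nothing more can be done
None
```

The job is handed in: the carrier stands upright and released on the warmer's floor, flush against the copper contact plate (origin measured at y ≈ 29 mm); the gripper was clear and about 31 s of the 56 s had been used.

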